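# Feed the top test plate from the stack into the reader

### The arm

A 6-joint arm with a two-finger parallel gripper is mounted at the origin on a cart in front of the work surface, level with it; the furniture and walls round the work are solid. World frame = base frame: x ahead of the robot, y to its left, z up, the work surface at z = 0. Lengths are in mm, angles in rad, forces in N, time in s.
With the tool pointing down it reaches from about 300 to 775 mm from the base axis. Payload 14.6 kg.
Tool frame: the origin (TCP) lies midway between the tips of the shut fingers; the grasp point (between the pads) lies 19 mm behind it; z points along the fingers, y is the line along which they close (so a half turn about z gives the same grasp; the last joint's range is limited). The gripper opens to 94 mm and grips with 3 to 60 N. Pads are 16 mm wide; open, the fingers measure 119 mm over their backs; the gripper's body (75 mm by 177 mm) begins 78 mm behind the grasp point.
Start: joints at [-1.238, 0.3, 1.521, -0, 1.321, -0.067], TCP at [214.071, -506.619, 205.446] pointing down, gripper open.
Joint ranges: [-3.03, 3.03], [-0.79, 2.21], [0.23, 2.52], [-1.04, 4.18], [0, 3.07], [-2.55, 2.55]. Speed limits (rad/s): [2.22, 2.22, 2.57, 3.14, 3.14, 3.14].

### API

Orientations are given as a unit quaternion [x, y, z, w].
In Python, from rig import r, hand, eyes, workorder gives the robot as it stands. Calls block until the motion is done:
- r.move_ptp(position, orientation): joint-space move of the TCP to a pose.
- r.line_to(position, rot=None, velocity=150, contact_N=None): straight line of the TCP; rot=None keeps the orientation; velocity is the mean speed in mm/s. With contact_N (N) it stops when the force on the tool has changed by that much, and returns True; else False.
- r.set_joints(angles): joint-space move.
- hand.gripper_open() and hand.grasp(grasp_force=None): open the fingers fully, or close them until they stop; grasp_force is the grip in N (None keeps the last).
- r.dwell(seconds).
- r.solve_ik(position, orientation): joint angles nearest the present ones, or None.
- eyes.camera(name): name is "scene" or "side" or "wrist"; returns a dict with "frame" (420x560x3 uint8, blue, green, red), "depth" (420x560 float32, mm along the optical axis (not along the pixel's ray), 0 where there is no reading), "camera_matrix" (3x3 intrinsics, pixels), "distortion" ([k1, k2, p1, p2, k3] as OpenCV has them; the pictures are not rectified), "xyz" and "attitude" of the camera in the world. Camera axes: x right, y down, z forward; pixel columns grow to the right and rows downward; lengths in mm; the calibration is good to about 2 mm. A picture is of the moment at which its call begins.
A pose or a line that the arm cannot do raises r.MotionError and nothing moves.
- workorder.job_done(): hands the job in, once; it reports no verdict.
Readings, each from a call of its own:
- r.read_time_s(): time.
- r.read_qpos(): joint angles.
- r.read_qd(): joint speeds.
- r.read_effort(): joint torques, N m.
- r.read_tool_pos(): TCP position.
- r.read_eef_rot(): TCP orientation.
- r.read_wrist_force(): force on the tool from outside, world axes, zero at the start.
- r.read_wrist_torque(): the same for the moment, N m.
- r.read_grip_width(): finger opening in mm.
Only numpy, scipy, OpenCV 4.12 (cv2) and the standard library are available. Lean on these libraries where they do the work, as an engineer would, in place of code of your own. Each camera call takes 0.05 s, during which the arm holds its last target. There are 200 camera calls.

### The job

Slide the blue test plate off the top of the stack, sideways and level without lifting it, along the bed and into the covered slot of the reader, leaving the two white plates below where they are and the things around untouched. Push it gently until it rests home against the sprung stop hidden inside the slot, whose depth you must find by feel: stop as soon as you feel the spring push back, and never press hard. Then let go and leave the plate in there.

Things in the scene. Friction and masses are not known exactly. Their poses are not given: they have to be found in the camera images.
- loader: Fixed plate reader with feeding bed on a grey base 110 x 316 x 6 mm. Origin on the desk under its middle; its -y axis is the feed direction. The plates are stacked on the base at its +y end, about y = +85 mm. A white bed, 28.5 mm above the desk (1.5 mm below the blue plate's underside), runs from y = +31 to -164 mm. A white cover, top 60 mm above the desk, spans y = -45 to -165 mm
- bed_start (a point): middle of the bed's near edge by the stack, on the bed surface, at loader y = +31 mm. Grey rails 13 mm above the bed flank it: they flare, about 80 mm apart here, narrowing to 67 mm at loader y = -20 mm, and guide a plate in. Sliding the plate takes about 1 to 3 N
- slot_mouth (a point): middle of the mouth of the covered slot (67 mm wide, 16 mm high), on the bed surface, at loader y = -45 mm. A rubber-faced sprung stop, preset elsewhere each time and not measured, is hidden inside: the plate's leading edge meets it somewhere between loader y = -90 and -130 mm, leaving 15 to 55 mm of the plate outside the cover
- slot_end (a point): deepest place the sprung stop's face can have: on the bed, at loader y = -130 mm. The stop pushes back 3 N per mm from first touch (plus 1 N for each 10 mm/s of speed), over 9 mm, so a lasting push-back of 5 N or more in the slot means home: push at 30 mm/s or slower there. More than 20 N on the plate is too hard
- plate_top_centre (a point): centre of the blue test plate, 64 x 100 x 12 mm (x, y, z), 0.12 kg, half-way up. It lies loose and flat on top of the stack, its long side along the feed direction within a few degrees, its underside 30 mm and its top 42 mm above the desk. Its trailing edge is the short one, 50 mm to +y of its centre; there is free room behind it
- plate_middle_centre (a point): centre of the white plate under the blue one, same size, loose, its top 30 mm above the desk, lined up with the blue one within 3 mm; must stay where it is, within 6 mm
- plate_bottom_centre (a point): centre of the lowest white plate, same size, loose, standing on the loader's base, top 18 mm above the desk; must stay where it is, within 6 mm
- strip_bottle_centre (a point): bystander: white test-strip bottle with black cap, 50 mm thick, 133 mm tall, standing behind the loader; 55 mm above its foot
- dropper_centre (a point): bystander: small white dropper bottle, 26 mm thick, 62 mm tall, standing in front of the stack; 30 mm above its foot
- teal_box_centre (a point): bystander: small gold-sided box with a dark teal top, 66 x 70 x 46 mm, in front of the loader; centre, half-way up
Mind the look-alikes: they are no part of the job. Leave any green look-alike of the part that bears plate_top_centre alone.

How it is judged:
By the outcome, as a careful person would: the job done as asked, in the order asked, and still so for the second after the job is handed in, with the robot touching nothing.
It also fails if it takes over 58 s, if anything falls off the work surface, if the arm or the gripper's body presses on something with over 40 N, if the wrist force passes 120 N, or if a joint passes its speed limit or range.

## Working session

There is one attempt and no reset: what is moved stays moved. The work goes in short steps, each a Python script; the robot and the scene stay as the last script left them, time stands still between calls to the robot, and variables do not carry over. Pictures are saved under pics/ and viewed, on a budget of 10 in all, crops included, one or two more only if the job needs it, and the job is handed in when it is done.

```bash
ls; mkdir -p pics
cat > h.py <<'E'
import numpy as np, cv2, pickle
from scipy.spatial.transform import Rotation as R
def grab(eyes,n,tag):
    c=eyes.camera(n); pickle.dump(c,open(f'pics/{tag}.pkl','wb')); cv2.imwrite(f'pics/{tag}.png',c['frame']); return c
def load(tag): return pickle.load(open(f'pics/{tag}.pkl','rb'))
def rays(c,uv):
    uv=np.array(uv,float).reshape(-1,1,2)
    p=cv2.undistortPoints(uv,np.array(c['camera_matrix']),np.array(c['distortion'])).reshape(-1,2)
    d=np.c_[p,np.ones(len(p))]
    a=np.array(c['attitude'])
    M=a if a.shape==(3,3) else R.from_quat(a).as_matrix()
    return np.array(c['xyz'],float),d@M.T
def onplane(c,uv,z):
    o,d=rays(c,uv); return o+d*((z-o[2])/d[:,2])[:,None]
E
python3 - <<'E'
from rig import r,hand,eyes
from h import *
ims=[]
for n in ['scene','side']:
    c=grab(eyes,n,n+'0'); print(n,c['xyz'],c['attitude'],c['camera_matrix'],c['distortion'])
print(r.read_time_s(),r.read_tool_pos(),r.read_eef_rot(),r.read_grip_width(),r.read_wrist_force())
E
```

```text
pics
scene [-240.87148044 -572.90769309  505.78834376] [ 0.75203188 -0.39727216  0.25758052 -0.4585577 ] [[530.60213685   0.         289.36728847]
 [  0.         530.60213685 209.23577105]
 [  0.           0.           1.        ]] [0.03670402 0.         0.         0.         0.        ]
side [137.17258905 211.06029479 750.6861631 ] [-0.365394    0.87838982 -0.2844123   0.11844065] [[417.43370649   0.         280.79689443]
 [  0.         417.43370649 209.97903917]
 [  0.           0.           1.        ]] [0.00417664 0.         0.         0.         0.        ]
0.1 [ 214.01512637 -506.41218971  204.96709878] [ 9.80084552e-01  1.98580024e-01 -6.69544116e-05 -4.90541808e-04] 93.83257583953159 [-0.03449083 -0.41136876  0.43952271]
```

View pics/scene0.png

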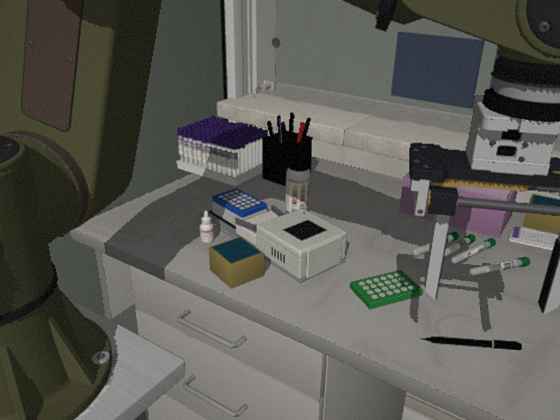

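View pics/side0.png

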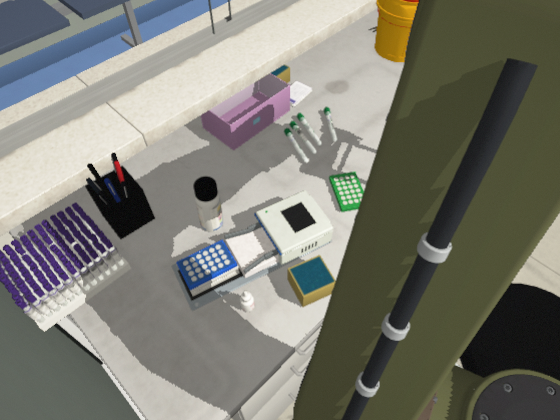

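Scene view: the blue plate is at about (240,202), the reader at (300,245), the dropper at (207,228), the teal box at (237,260) and the strip bottle at (297,190). A green look-alike sits at (385,288). In the side view, blue is at (209,266) and green at (348,190). The blue one on the stack at the reader's bed fits the description; I'll measure it and confirm it in one crop.

Run:
```python
from h import *
ims=[]
for t,box in [('scene0',(170,160,360,290)),('side0',(160,180,350,310))]:
    c=load(t); f=c['frame']; hsv=cv2.cvtColor(f,cv2.COLOR_BGR2HSV)
    x0,y0,x1,y1=box
    m=cv2.inRange(hsv,(105,120,40),(125,255,255)); mm=np.zeros_like(m); mm[y0:y1,x0:x1]=m[y0:y1,x0:x1]
    mm=cv2.morphologyEx(mm,cv2.MORPH_CLOSE,np.ones((9,9)))
    k=max(cv2.findContours(mm,0,2)[0],key=cv2.contourArea)
    for z in (42,):
        P=onplane(c,k.reshape(-1,2),z)[:,:2].astype(np.float32)
        rc=cv2.minAreaRect(P); print(t,'blue rect z',z,rc, cv2.boxPoints(rc).round(1).tolist())
    # white cover top
    o,_=rays(c,[[0,0]])
    # depth-based points
    v,u=np.mgrid[y0:y1,x0:x1]; uv=np.c_[u.ravel(),v.ravel()]
    o,d=rays(c,uv); dep=c['depth'][y0:y1,x0:x1].ravel(); X=o+d*dep[:,None]; ok=dep>0
    for nm,lo,hi in [('cover',56,64),('bluetop',39,45)]:
        s=ok&(X[:,2]>lo)&(X[:,2]<hi)
        if nm=='bluetop': s&=mm[y0:y1,x0:x1].ravel()>0
        sm=np.zeros((y1-y0,x1-x0),np.uint8); sm.ravel()[s]=255
        sm=cv2.morphologyEx(sm,cv2.MORPH_OPEN,np.ones((3,3)))
        n,l,st,_=cv2.connectedComponentsWithStats(sm)
        for i in range(1,n):
            if st[i,4]>300:
                q=X[(l==i).ravel()]; print(t,nm,st[i],q[:,2].mean().round(1),cv2.minAreaRect(q[:,:2].astype(np.float32)))
    cr=cv2.resize(f[y0:y1,x0:x1],None,fx=4,fy=4,interpolation=cv2.INTER_CUBIC)
    kk=((k-[x0,y0])*4).astype(int); cv2.drawContours(cr,[kk],-1,(0,0,255),1)
    cv2.imwrite(f'pics/crop_{t}.png',cr)
```

```text
scene0 blue rect z 42 ((508.21502685546875, 31.042125701904297), (112.97979736328125, 74.32563018798828), 76.1205062866211) [[458.6000061035156, -14.899999618530273], [530.7000122070312, -32.70000076293945], [557.7999877929688, 77.0], [485.70001220703125, 94.80000305175781]]
scene0 cover [  87   49   89   45 2200] 60.1 ((458.09210205078125, -147.10455322265625), (124.49617767333984, 111.26815032958984), 74.35968017578125)
scene0 bluetop [ 44  29  52  25 712] 41.9 ((516.0283203125, 36.32892608642578), (102.4815673828125, 66.7053451538086), 76.70259094238281)
side0 blue rect z 42 ((511.9192810058594, 39.944480895996094), (100.42108917236328, 67.8988037109375), 76.19758605957031) [[467.0, -0.699999988079071], [532.9000244140625, -16.899999618530273], [556.9000244140625, 80.5999984741211], [490.8999938964844, 96.80000305175781]]
side0 cover [  96   10   75   62 2686] 59.8 ((458.6597900390625, -145.4825439453125), (122.63341522216797, 111.55118560791016), 74.49919891357422)
side0 bluetop [  17   60   59   45 1406] 41.7 ((514.77734375, 39.22845458984375), (100.3121109008789, 64.03374481201172), 77.00575256347656)
```

View pics/crop_side0.png

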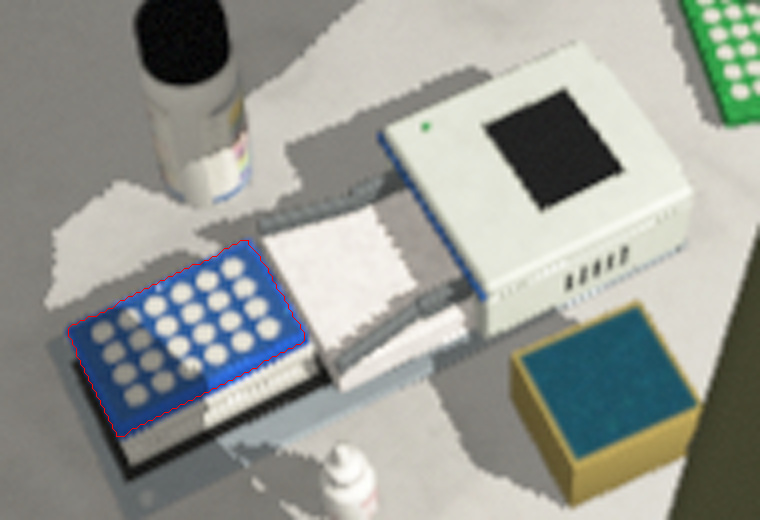

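The crop confirms the blue plate on the white stack at the bed's near edge, with the green one a separate item at the right. Next I need the loader axis (reader edges) and the bystander clearances, above all the 133 mm bottle against the gripper body.

Run:
```python
from h import *
th=np.radians(74.4); ey=np.array([np.cos(th),np.sin(th)]); ex=np.array([ey[1],-ey[0]]); O=np.array([458.4,-146.2])+105*ey
print('O',O)
L=lambda p:np.c_[(p[:,:2]-O)@ex,(p[:,:2]-O)@ey]
for t in ('scene0','side0'):
    c=load(t); v,u=np.mgrid[0:420,0:560]; o,d=rays(c,np.c_[u.ravel(),v.ravel()]); dep=c['depth'].ravel()
    X=o+d*dep[:,None]; Y=L(X); ok=(dep>0)&(abs(Y[:,0])<190)&(Y[:,1]>-230)&(Y[:,1]<260)
    # cover top edges: per-slice extremes
    s=ok&(abs(X[:,2]-60)<2.5)&(Y[:,1]<-35)&(abs(Y[:,0])<70)
    P=Y[s]
    for side,f in (('x+',np.max),('x-',np.min)):
        a=[(y,f(P[abs(P[:,1]-y)<6,0])) for y in range(-155,-50,12)]; a=np.array(a); k=np.polyfit(a[:,0],a[:,1],1); print(t,'cover',side,'slope deg',np.degrees(np.arctan(k[0])).round(2),'x at -105',np.polyval(k,-105).round(1))
    for side,f in (('y+',np.max),('y-',np.min)):
        a=np.array([(x,f(P[abs(P[:,0]-x)<6,1])) for x in range(-40,41,10)]); k=np.polyfit(a[:,0],a[:,1],1); print(t,'cover',side,'slope deg',np.degrees(np.arctan(k[0])).round(2),'y at 0',np.polyval(k,0).round(1))
    for nm,lo,hi in [('high>65',65,300)]:
        sm=(ok&(X[:,2]>lo)&(X[:,2]<hi)).reshape(420,560).astype(np.uint8)
        n,l,st,_=cv2.connectedComponentsWithStats(sm)
        for i in range(1,n):
            if st[i,4]>60:
                q=(l==i).ravel(); print(t,nm,st[i,:5],'Lx',Y[q,0].min().round(),Y[q,0].max().round(),'Ly',Y[q,1].min().round(),Y[q,1].max().round(),'z',X[q,2].max().round())
    # dropper
    q=ok&(Y[:,0]<-58)&(Y[:,0]>-110)&(X[:,2]>15)&(X[:,2]<75)&(Y[:,1]>10)&(Y[:,1]<170)
    if q.any(): print(t,'dropper',Y[q].min(0).round(),Y[q].max(0).round(),X[q,2].max().round(),q.sum())
    q=ok&(Y[:,0]>55)&(X[:,2]>15)&(X[:,2]<140)&(Y[:,1]>-40)&(Y[:,1]<240)
    if q.any(): print(t,'x+ side',Y[q].min(0).round(),Y[q].max(0).round(),X[q,2].max().round(),q.sum())
    # blue depth rect in loader
c=load('side0'); o,d=rays(c,[[205,190],[192,190],[218,190],[205,181]]); print('bottle cap @133',L(o+d*((133-o[2])/d[:,2])[:,None]).round(1))
print('plate',L(np.array([[514.6,39.2],[511.9,39.9],[516,36.3]])).round(1))
from rig import r
for a in (th,th+np.pi,th+np.pi/2,th-np.pi/2):
    M=np.c_[[np.cos(a),np.sin(a),0],[np.sin(a),-np.cos(a),0],[0,0,-1]]; q=R.from_matrix(M).as_quat()
    for y in (170,-30):
        p=np.r_[O+ey*y,34.]; print(np.degrees(a).round(),y,p.round(),r.solve_ik(p,q))
```

```text
O [486.63658116 -45.06793049]
scene0 cover x+ slope deg 0.2 x at -105 54.9
scene0 cover x- slope deg -0.07 x at -105 -55.1
scene0 cover y+ slope deg 0.28 y at 0 -45.1
scene0 cover y- slope deg 0.05 y at 0 -166.3
scene0 high>65 [ 263  121   48   70 1441] Lx 87.0 190.0 Ly 3.0 224.0 z 144.0
scene0 high>65 [222 132  39  28 664] Lx 83.0 189.0 Ly 224.0 260.0 z 105.0
scene0 dropper [-108.   37.] [-85.  60.] 63.0 257
scene0 x+ side [85.  3.] [190. 240.] 140.0 2982
side0 cover x+ slope deg 0.26 x at -105 54.9
side0 cover x- slope deg -0.32 x at -105 -55.0
side0 cover y+ slope deg 0.29 y at 0 -43.4
side0 cover y- slope deg 0.27 y at 0 -163.2
side0 high>65 [193 176  28  39 831] Lx 86.0 133.0 Ly 10.0 58.0 z 134.0
side0 high>65 [ 98 181  49  41 800] Lx 167.0 190.0 Ly 139.0 225.0 z 145.0
side0 high>65 [ 81 210  37  54 628] Lx 83.0 189.0 Ly 228.0 260.0 z 107.0
side0 dropper [-110.   41.] [-86.  67.] 61.0 211
side0 x+ side [85. 10.] [190. 240.] 140.0 2887
bottle cap @133 [[ 95.4  37. ]
 [107.4  58.5]
 [ 83.4  15.5]
 [115.9  28.2]]
plate [[ 4.3 88.7]
 [ 1.5 88.6]
 [ 6.4 86.3]]
74.0 170 [532. 119.  34.] [ 1.52174663e-01  4.93694341e-01  1.68776829e+00 -4.44089210e-16
  9.60130028e-01  4.24446027e-01]
74.0 -30 [479. -74.  34.] [-2.28989593e-01  3.81265472e-01  1.86062428e+00 -4.44089210e-16
  8.99702904e-01  4.32817708e-02]
254.0 170 [532. 119.  34.] None
254.0 -30 [479. -74.  34.] None
164.0 170 [532. 119.  34.] [ 1.52174663e-01  4.93694341e-01  1.68776829e+00 -4.44089210e-16
  9.60130028e-01 -1.14635030e+00]
164.0 -30 [479. -74.  34.] [-2.28989593e-01  3.81265472e-01  1.86062428e+00 -4.44089210e-16
  8.99702904e-01 -1.52751456e+00]
-16.0 170 [532. 119.  34.] [ 1.52174663e-01  4.93694341e-01  1.68776829e+00 -4.44089210e-16
  9.60130028e-01  1.99524235e+00]
-16.0 -30 [479. -74.  34.] [-2.28989593e-01  3.81265472e-01  1.86062428e+00 -4.44089210e-16
  8.99702904e-01  1.61407810e+00]
```

The bottle (loader x 86–133, y 10–58, 133 mm tall) would be hit by the 177 mm body if the fingers' closing line lay across the feed. I'll turn the tool so the closing line runs along the feed, push the trailing edge with the shut fingers, and keep the tip about 4 mm above the white plate.

```bash
cat >> h.py <<'E'
th=np.radians(74.4); ey=np.array([np.cos(th),np.sin(th)]); ex=np.array([ey[1],-ey[0]]); O=np.array([486.64,-45.07])
W=lambda x,y,z: np.r_[O+x*ex+y*ey,z]
def Lx(p): d=np.asarray(p)[:2]-O; return np.r_[d@ex,d@ey,p[2]].round(2)
a=th+np.pi/2; Q=R.from_matrix(np.c_[[np.cos(a),np.sin(a),0],[np.sin(a),-np.cos(a),0],[0,0,-1]]).as_quat()
def FL(f): f=np.asarray(f); return np.r_[f[:2]@ex,f[:2]@ey,f[2]].round(2)
def blue(c,z=42):
    hsv=cv2.cvtColor(c['frame'],cv2.COLOR_BGR2HSV); m=cv2.inRange(hsv,(105,120,40),(125,255,255))
    mm=np.zeros_like(m); mm[180:310,160:350]=m[180:310,160:350]
    mm=cv2.morphologyEx(mm,cv2.MORPH_CLOSE,np.ones((9,9)))
    k=max(cv2.findContours(mm,0,2)[0],key=cv2.contourArea).reshape(-1,2)
    P=np.array([Lx(p) for p in onplane(c,k,z)])[:,:2].astype(np.float32)
    return cv2.minAreaRect(P),P.min(0),P.max(0)
E
python3 - <<'E'
from rig import r,hand,eyes
from h import *
hand.grasp(20)
r.move_ptp(W(4,172,230),Q); print(r.read_time_s(),Lx(r.read_tool_pos()),r.read_grip_width())
r.line_to(W(4,172,70),velocity=150)
print(r.line_to(W(4,172,34),velocity=60,contact_N=5))
r.dwell(.3); print(r.read_time_s(),Lx(r.read_tool_pos()),FL(r.read_wrist_force()))
for n in ('scene','side'): grab(eyes,n,n+'1')
print(blue(load('side0')),blue(load('side1')))
s=[load(n+'1')['frame'][150:310] for n in ('scene','side')]
cv2.imwrite('pics/v1.png',np.hstack([cv2.resize(i[:,150:360],None,fx=1.9,fy=1.9) for i in s]))
E
```

```text
4.0167 [  4.31 171.37 229.94] 0.23208078470406143
False
6.2833 [  4.09 172.04  34.24] [ 0.52 -0.27 -0.31]Traceback (most recent call last):
  File "<stdin>", line 9, in <module>
  File "h.py", line 24, in blue
    k=max(cv2.findContours(mm,0,2)[0],key=cv2.contourArea).reshape(-1,2)
      ~~~^^^^^^^^^^^^^^^^^^^^^^^^^^^^^^^^^^^^^^^^^^^^^^^^^
ValueError: max() iterable argument is empty
```

Run:
```python
from h import *
i=load('scene1')['frame'][130:300,150:370]
cv2.imwrite('pics/v1.png',cv2.resize(i,None,fx=3.5,fy=3.5))
```

```text
(no output)
```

View pics/v1.png

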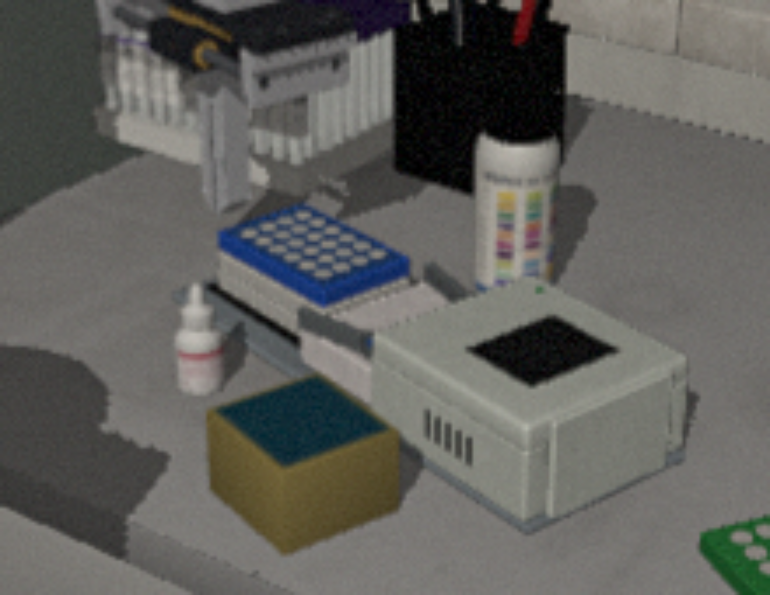

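The shut fingers stand clear behind the trailing edge at about (225,200) in the crop, with nothing touching. I'll start pushing in stages, tracking the blue top with scene-camera depth.

```bash
cat >> h.py <<'E'
def top(c,zlo=38,zhi=45):
    "blue top rect in loader coordinates from depth"
    hsv=cv2.cvtColor(c['frame'],cv2.COLOR_BGR2HSV); m=cv2.inRange(hsv,(105,100,30),(125,255,255))
    m=cv2.morphologyEx(m,cv2.MORPH_CLOSE,np.ones((9,9)))
    v,u=np.nonzero(m); o,d=rays(c,np.c_[u,v]); X=o+d*c['depth'][v,u][:,None]
    Y=np.c_[(X[:,:2]-O)@ex,(X[:,:2]-O)@ey,X[:,2]]
    Y=Y[(abs(Y[:,0])<45)&(Y[:,1]<145)&(Y[:,1]>-46)&(Y[:,2]>zlo)&(Y[:,2]<zhi)]
    rc=cv2.minAreaRect(Y[:,:2].astype(np.float32)); return np.round(rc[0],1),np.round(rc[1],1),round(rc[2],1),Y[:,2].mean().round(1),Y[:,:2].min(0).round(1),Y[:,:2].max(0).round(1)
E
python3 - <<'E'
from rig import r,hand,eyes
from h import *
print('start',top(load('scene1')))
for y,x in ((152,4),(146,4),(140,4)):
    s=r.line_to(W(x,y,34),velocity=25,contact_N=8)
    print(s,r.read_time_s(),Lx(r.read_tool_pos()),FL(r.read_wrist_force()))
    print(top(grab(eyes,'scene',f's{y}')))
    if s: break
E
```

```text
start (array([ 6. , 86.8]), array([ 68.4, 103.1]), 3.4, np.float64(41.7), array([-28.1,  34.4]), array([ 40.5, 140.2]))
False 7.3333 [  4.02 152.07  34.01] [ 0.6  -0.14 -0.53]
(array([ 5.4, 86.8]), array([ 65.2, 103.8]), 1.8, np.float64(41.7), array([-28.3,  34.7]), array([ 38.6, 138.5]))
False 7.775 [  4.03 145.83  34.03] [-0.37  0.28 -0.51]
(array([ 5.3, 84.3]), array([ 66.3, 104.5]), 1.2, np.float64(41.8), array([-27.5,  31.4]), array([ 39.2, 136.4]))
False 8.2167 [  4.02 139.83  34.02] [ 0.15  0.79 -0.  ]
(array([ 4.7, 78.4]), array([ 66.8, 107. ]), 1.0, np.float64(41.7), array([-28.5,  25.1]), array([ 38.6, 132. ]))
```

Contact came at TCP y≈148. The plate now follows and has squared up to about 1°. Next comes the guided section, with a force guard and image checks, drifting slightly towards the loader axis.

Run:
```python
from rig import r,hand,eyes
from h import *
for y,x in ((125,3.5),(110,2.5),(95,1.5),(80,0.5)):
    s=r.line_to(W(x,y,34),velocity=30,contact_N=7)
    print(s,r.read_time_s(),Lx(r.read_tool_pos()),FL(r.read_wrist_force()))
    print(top(grab(eyes,'scene',f's{y}')))
    if s: break
i=load(f's{y}')['frame'][130:300,150:370]
cv2.imwrite('pics/v2.png',cv2.resize(i,None,fx=3.5,fy=3.5))
```

```text
False 8.9167 [  3.53 124.89  34.02] [-0.1   0.08  0.28]
(array([ 2.6, 43.9]), array([142.7,  72.4]), 85.6, np.float64(41.7), array([-38.9, -24.4]), array([ 38.4, 114.3]))
False 9.6167 [  2.55 109.88  34.02] [-0.34  0.15  0.28]
(array([ 0.5, 39.8]), array([ 78.1, 124.6]), 0.7, np.float64(41.8), array([-37.8, -23. ]), array([ 40.2, 102.2]))
False 10.3167 [ 1.52 94.91 34.02] [ 0.14 -0.54 -0.14]
(array([-0.4, 30.4]), array([ 79.7, 106.9]), 1.7, np.float64(41.8), array([-38.7, -24.1]), array([40.6, 85. ]))
False 11.0167 [ 0.52 79.9  34.01] [-0.61  0.42 -0.05]
(array([-3.3, 25.6]), array([79.4, 88.4]), 6.6, np.float64(41.7), array([-37.6, -22.8]), array([40.5, 69.1]))
```

View pics/v2.png

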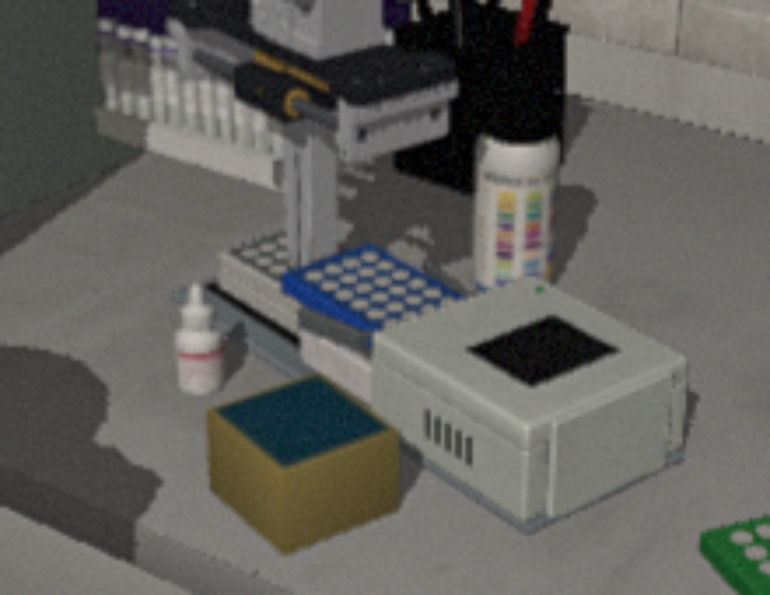

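The blue plate lies level between the rails and is entering the slot mouth (crop (375,285)); the white plates are still in place at (255,265). Now the feel-for-stop phase.

Run:
```python
from rig import r,hand,eyes
from h import *
s=r.line_to(W(0.3,35,34),velocity=28,contact_N=7)
print(s,r.read_time_s(),Lx(r.read_tool_pos()),FL(r.read_wrist_force()))
if not s:
    for k in range(4):
        s=r.line_to(W(0,-22,34),velocity=12,contact_N=6)
        f0=FL(r.read_wrist_force()); r.dwell(.3); f=FL(r.read_wrist_force())
        print(s,r.read_time_s(),Lx(r.read_tool_pos()),f0,f)
        if not s or f[1]>=5: break
```

```text
False 12.825 [ 0.27 35.06 33.99] [-0.25  0.4  -0.06]
True 15.1333 [ 0.41 17.21 33.99] [0.12 2.86 1.61] [0.84 3.84 4.35]
True 16.0167 [ 0.53 17.06 34.06] [0.38 3.48 3.51] [-0.75  3.48  3.48]
True 17.0 [ 0.78 16.39 34.13] [1.37 5.72 2.61] [1.16 5.39 2.4 ]
```

A lasting 5.4 N, with the force rising at about 3 N/mm (3.5→5.4 N over 0.67 mm), at leading edge y≈-95. That is inside the stop range and matches the spring, so the plate is home. I'll withdraw, then check.

Run:
```python
from rig import r,hand,eyes
from h import *
x0=Lx(r.read_tool_pos())[0]
r.line_to(W(0.4,22,34),velocity=15); print(FL(r.read_wrist_force()))
r.line_to(W(0.4,45,34),velocity=50); print(FL(r.read_wrist_force()))
r.line_to(W(0.4,45,230),velocity=150)
r.move_ptp(np.array([214,-506,230.]),r.read_eef_rot()); r.dwell(.3)
print(r.read_time_s(),r.read_tool_pos(),FL(r.read_wrist_force()))
for n in ('scene','side'): c=grab(eyes,n,n+'9')
def mid(c,a):  # white plate top near z=30, blue top by height class
    v,u=np.mgrid[150:310,150:360]; o,d=rays(c,np.c_[u.ravel(),v.ravel()]); X=o+d*c['depth'][150:310,150:360].ravel()[:,None]
    Y=np.c_[(X[:,:2]-O)@ex,(X[:,:2]-O)@ey,X[:,2]]
    s=(abs(Y[:,0])<45)&(Y[:,1]>33)&(Y[:,1]<150)&(abs(Y[:,2]-30)<3); return cv2.minAreaRect(Y[s][:,:2].astype(np.float32))
c=load('side9'); print('white top',mid(c,0)); print('blue',top(c,37,44))
hsv=cv2.cvtColor(c['frame'],cv2.COLOR_BGR2HSV); m=cv2.inRange(hsv,(105,120,40),(125,255,255)); v,u=np.nonzero(m)
P=np.array([Lx(p) for p in onplane(c,np.c_[u,v],40.5)]); s=(abs(P[:,0])<40)&(P[:,1]>-44)&(P[:,1]<100); print('blue vis @40.5',P[s].min(0),P[s].max(0))
cv2.imwrite('pics/v3.png',cv2.resize(c['frame'][180:310,160:350],None,fx=4,fy=4))
cv2.imwrite('pics/v4.png',cv2.resize(load('scene9')['frame'][130:300,150:370],None,fx=3.5,fy=3.5))
```

```text
[ 0.58  0.82 -0.49]
[ 0.13  0.21 -0.1 ]
21.9833 [ 214.29434673 -505.87429796  230.04251515] [-0.68  0.7   0.83]
white top ((3.9887428283691406, 87.16413116455078), (65.854736328125, 100.8659896850586), 2.091028928756714)
blue (array([  0.7, -16.2]), array([81.3, 54.9]), 0.1, np.float64(40.2), array([-39.9, -43.7]), array([41.5, 11.2]))
blue vis @40.5 [-36.77 -43.99  40.5 ] [38.33 11.69 40.5 ]
```

View pics/v3.png

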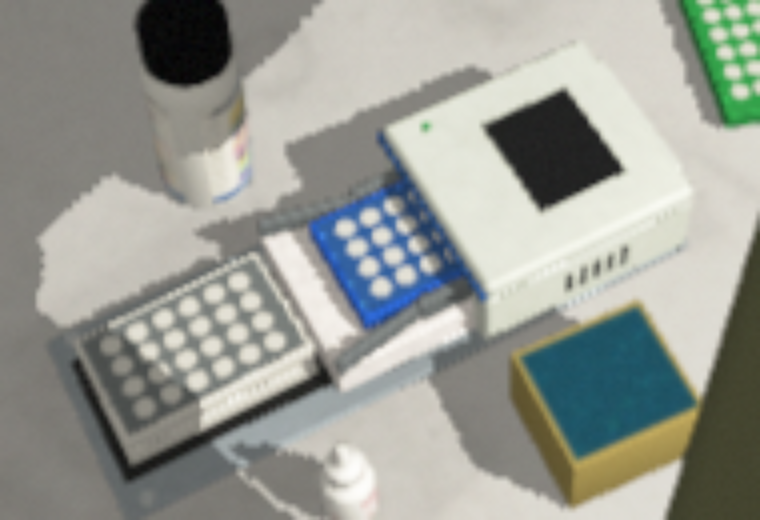

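View pics/v4.png

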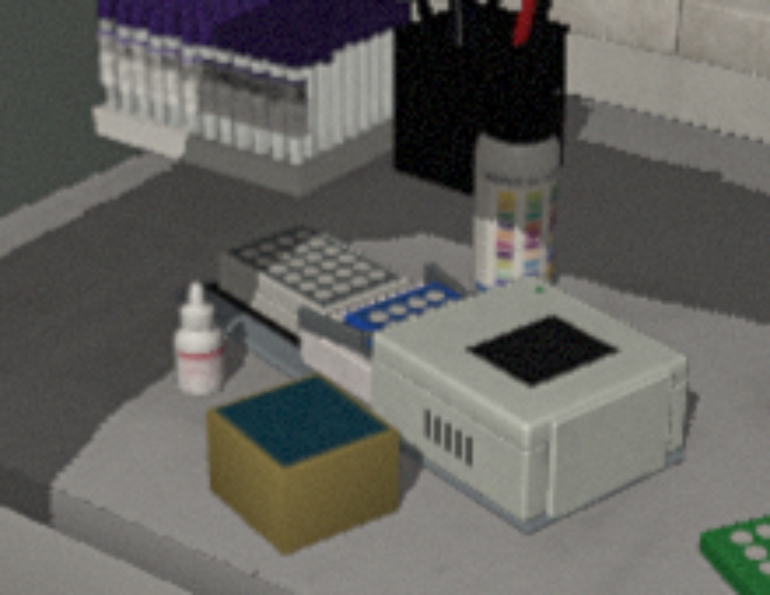

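Run:
```python
from h import *
for t,z in (('side0',42),('side9',40.5),('scene1',42),('s140',42),('scene9',40.5)):
    c=load(t); hsv=cv2.cvtColor(c['frame'],cv2.COLOR_BGR2HSV); m=cv2.inRange(hsv,(105,100,30),(125,255,255)); v,u=np.nonzero(m)
    P=np.array([Lx(p) for p in onplane(c,np.c_[u,v],z)]); s=(abs(P[:,0])<40)&(P[:,1]>-44)&(P[:,1]<150); P=P[s]
    print(t,'trailing by x:',[(x,P[abs(P[:,0]-x)<4,1].max().round(1)) for x in range(-24,25,8)])
```

```text
side0 trailing by x: [(-24, np.float64(138.8)), (-16, np.float64(139.0)), (-8, np.float64(139.3)), (0, np.float64(138.6)), (8, np.float64(138.8)), (16, np.float64(139.0)), (24, np.float64(139.1))]
side9 trailing by x: [(-24, np.float64(11.6)), (-16, np.float64(11.3)), (-8, np.float64(11.7)), (0, np.float64(11.1)), (8, np.float64(11.5)), (16, np.float64(11.2)), (24, np.float64(11.6))]
scene1 trailing by x: [(-24, np.float64(136.0)), (-16, np.float64(135.0)), (-8, np.float64(136.6)), (0, np.float64(136.8)), (8, np.float64(137.1)), (16, np.float64(137.4)), (24, np.float64(137.7))]
s140 trailing by x: [(-24, np.float64(126.7)), (-16, np.float64(127.0)), (-8, np.float64(126.0)), (0, np.float64(127.4)), (8, np.float64(127.7)), (16, np.float64(127.9)), (24, np.float64(128.2))]
scene9 trailing by x: [(-24, np.float64(8.0)), (-16, np.float64(7.7)), (-8, np.float64(7.4)), (0, np.float64(8.1)), (8, np.float64(7.8)), (16, np.float64(7.6)), (24, np.float64(8.2))]
```

The images put the trailing edge at y≈8 (scene) to 11 (side). From the finger I expect 4 when pressed and about 6 after the spring relaxes. The views disagree by 2–3 mm, so I'll check by feel: creep in finely with force logging to see whether the spring is met right at plate contact, then withdraw very slowly.

Run:
```python
from rig import r,hand,eyes
from h import *
r.move_ptp(W(0.4,45,230),Q); r.line_to(W(0.4,45,60),velocity=150); r.line_to(W(0.4,45,35),velocity=60,contact_N=5)
r.line_to(W(0.4,24,35),velocity=50,contact_N=5); r.dwell(.3)
g=lambda: np.mean([FL(r.read_wrist_force()) for _ in range(6) if r.dwell(.02) is None],0).round(2)
f0=g(); print('zero',f0,Lx(r.read_tool_pos()),r.read_time_s())
y=24
while y>15.5:
    y-=.7; r.line_to(W(0.4,y,35),velocity=10); f=g()-f0; print(Lx(r.read_tool_pos())[1],f.round(2))
    if f[1]>=5.2: break
print(r.read_time_s())
y=Lx(r.read_tool_pos())[1]
r.line_to(W(0.4,y+5,35),velocity=4); print('back',(g()-f0).round(2),r.read_time_s())
r.line_to(W(0.4,45,35),velocity=60); r.line_to(W(0.4,45,230),velocity=180)
r.move_ptp(np.array([214,-506,230.]),Q); r.dwell(.2)
for t,z in (('side',40.5),('scene',40.5)):
    c=grab(eyes,t,t+'10'); hsv=cv2.cvtColor(c['frame'],cv2.COLOR_BGR2HSV); m=cv2.inRange(hsv,(105,100,30),(125,255,255)); v,u=np.nonzero(m)
    P=np.array([Lx(p) for p in onplane(c,np.c_[u,v],z)]); s=(abs(P[:,0])<40)&(P[:,1]>-44)&(P[:,1]<150); P=P[s]
    print(t,'trailing',[P[abs(P[:,0]-x)<4,1].max().round(1) for x in (-16,0,16)])
    print('change px vs first view outside',cv2.absdiff(c['frame'],load(t+'9')['frame']).max(2)[180:300,170:350].__gt__(60).sum())
print(r.read_time_s())
```

```text
zero nan [ 0.38 24.12 34.99] 26.9833
23.3 nan
  return _methods._mean(a, axis=axis, dtype=dtype,
  ret = ret.dtype.type(ret / rcount)
Traceback (most recent call last):
IndexError: invalid index to scalar variable.
```

My averaging helper was wrong (`dwell` returns a value). No harm done: the finger is at y=23.3. I'll fix it and continue.

Run:
```python
from rig import r,hand,eyes
from h import *
def g():
    a=[]
    for _ in range(6): r.dwell(.02); a.append(FL(r.read_wrist_force()))
    return np.mean(a,0)
f0=g(); print('zero',f0.round(2),r.read_time_s())
y=23.3
while y>15.8:
    y-=.7; r.line_to(W(0.4,y,35),velocity=10); f=g()-f0; print(Lx(r.read_tool_pos())[1],f.round(2))
    if f[1]>=5 or np.linalg.norm(f)>8: break
print(r.read_time_s())
```

```text
zero [ 0.37 -0.09  0.26] 27.4333
22.58 [-0.13  0.29 -0.43]
21.89 [-0.34  0.43  0.14]
21.18 [-0.02  0.27 -0.5 ]
20.49 [-0.53  0.05  0.09]
19.8 [-0.45  0.1  -0.41]
19.08 [ 0.02  0.47 -0.19]
18.41 [-0.46 -0.37 -0.54]
17.75 [-0.17  0.97 -0.32]
17.11 [-0.71  3.22  0.29]
16.41 [-0.45  5.24  0.32]
30.9333
```

The force is zero down to y=18.4, then rises straight away at 3 N/mm with no sliding plateau. So the plate was already resting against the stop. I'll withdraw slowly, check and hand in.

Run:
```python
from rig import r,hand,eyes,workorder
from h import *
r.line_to(W(0.4,21.5,35),velocity=4); print('back',FL(r.read_wrist_force()),r.read_time_s())
r.line_to(W(0.4,45,35),velocity=60); r.line_to(W(0.4,45,230),velocity=180)
r.move_ptp(np.array([214,-506,230.]),Q); r.dwell(.2)
for t,z in (('side',40.5),('scene',40.5)):
    c=grab(eyes,t,t+'10'); hsv=cv2.cvtColor(c['frame'],cv2.COLOR_BGR2HSV); m=cv2.inRange(hsv,(105,100,30),(125,255,255)); v,u=np.nonzero(m)
    P=np.array([Lx(p) for p in onplane(c,np.c_[u,v],z)]); s=(abs(P[:,0])<40)&(P[:,1]>-44)&(P[:,1]<150); P=P[s]
    print(t,'trailing',[P[abs(P[:,0]-x)<4,1].max().round(1) for x in (-16,0,16)])
    print('px changed since previous check',(cv2.absdiff(c['frame'],load(t+'9')['frame']).max(2)[180:300,170:350]>60).sum())
print(r.read_time_s(),FL(r.read_wrist_force()))
workorder.job_done()
```

```text
back [-0.13  0.51 -0.19] 32.3833
side trailing [np.float64(11.3), np.float64(11.1), np.float64(11.2)]
px changed since previous check 0
scene trailing [np.float64(7.7), np.float64(8.1), np.float64(7.6)]
px changed since previous check 0
36.5417 [ 0.06 -0.25 -0.06]
the job is handed in; nothing more can be done
```

The blue plate is in the reader's slot, resting against the sprung stop, and the job is handed in at about 36.5 s of the 58 s allowed. I pushed it level off the stack by its trailing edge with the shut fingers, along the bed and into the slot. I stopped at a lasting push-back of about 5.4 N, the highest lasting reading; the guarded moves were set to stop at 7–8 N or less.

**Home against the stop:** A slow second push felt nothing until finger y ≈ 18, then a clean 3 N/mm rise with no sliding first. That means the plate was already on the stop. It puts the leading edge at about loader y = -94 mm, inside the expected range. I then backed off at 4 mm/s.

**White plates:** After the first push the white plate under the blue one measured at loader (4.0, 87.2) mm. The blue plate above it started at about (4.3, 88.7), and the two were lined up within 3 mm. I did not measure the bottom plate separately, but the pictures show the stack undisturbed.

**Surroundings:** The dropper, strip bottle and teal box look unmoved in the final pictures, and the region around the loader showed no change between my last two checks. The robot is parked clear of everything.

**Disagreement:** The two cameras put the plate's trailing edge at loader y of about 8 mm (scene) and 11 mm (side), against about 6 mm from the finger's position. I relied on the force reading for depth.

**Script error:** One script stopped on a force-averaging error in my code during the second push. The finger had not reached the plate, so nothing was affected.

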